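# Uncover an encoder shaft and show its bore to the inspection camera

### The job

Take the loose cover plate off the opened encoder and lay it squarely on top of the pile of three matching plates. Then pull the flanged hollow shaft out of the encoder's hub by its head and hold it in the air before the inspection camera, in line with the lens, with the open foot end towards the lens and centred at the focus point 100 mm from the glass. Finish still holding it there, steady and touching nothing else, and leave the rest of the bench undisturbed.

Things in the scene. Friction and masses are not known exactly. Their poses are not given: they have to be found in the camera images.
- housing: Opened encoder, fixed: round black dish 130 mm across, 18 mm high. Origin: centre of its underside, z up. At its centre a steel hub 48 mm across, top at 34 mm height, with a blind bore 27 mm wide, 18 mm deep. Two upright black brackets (8 mm in x, 34 mm in y) at x = +46 and -46 mm reach 84 mm height. Beside the hub in its y direction nothing rises above 34 mm.
- cover: The loose aluminium cover plate, 104 (its x) by 46 (its y) by 8 mm, 100 g, plain flat faces; at the start it lies on top of the two brackets, across the encoder and over the shaft, underside 84 mm above the bench. Origin: centre of its underside; z up. It can be gripped across its 46 mm width.
- pile2: Top plate of the pile of three loose plates, each like the cover plate (104 by 46 by 8 mm), on a fixed cork pad 4 mm thick: the pile's top face is 28 mm above the bench. Origin: centre of this plate's underside (20 mm above the bench), x along its length, z up. The pile is left or right of the encoder, the camera on the other side.
- shaft: Steel flanged hollow shaft, about 140 g, 62 mm long: a tube 23 mm across with a round head 34 mm across, 16 mm tall, at its upper end (46 to 62 mm above the foot). Stands upright and loose in the hub, under the cover plate; foot 16 mm, head top 78 mm above the bench. 16 mm bore, open at both ends. Origin: centre of the foot's end face; z towards the head.
- shaft_foot (a point): Centre of the shaft's open foot end (same point as the shaft's origin).
- shaft_head (a point): Centre of the shaft's head, on its axis, 54 mm from the foot; where to grip it. The shaft is round: how it is turned about its own axis does not matter.
- stand: Fixed camera stand: steel base 90 by 90 by 12 mm with two upright cheeks up to 80 mm. Origin: centre of its underside, z up; the camera looks towards its -x and up.
- camera: The inspection camera, fixed in its stand: a grey box 42 mm square with a black lens tube 34 mm across and a silver ring 42 mm across. Origin: centre of the lens glass, 110 mm above the bench and 20 mm to the -x side of the stand's centre. Its z is the line of sight, which leans 30 degrees from vertical, upwards and roughly back towards the robot.
- focus (a point): The focus point in the air: on the camera's line of sight, 100 mm in front of the lens glass, 197 mm above the bench. Axes as the camera's.
- end_cap: Bystander: small black plastic cap 45 by 40 mm, 18 mm high, near the robot on the left. Origin: underside centre. Leave alone.
- bearing: Bystander: steel bearing ring 42 mm across, 14 mm high, near the robot on the right. Origin: underside centre. Leave alone.
- dust_cover: Bystander: open black round dust cover 96 mm across, 50 mm high, beyond the encoder. Origin: underside centre. Leave alone.
- screwdriver: Bystander: orange-handled screwdriver lying near the robot on the left, about 200 mm long. Leave alone.
- wrench: Bystander: steel wrench lying near the robot on the right, under 200 mm long. Leave alone.
- grease_jar: Bystander: closed jar 50 mm across, 55 mm high, on the right. Origin: underside centre. Leave alone.
- connector: Bystander: small black and brass connector 50 by 16 mm, 24 mm high, on the left. Origin: underside centre. Leave alone.
Things that resemble listed ones, but are neither listed nor needed, are in the scene too. Leave any green or red look-alike of the pile2 alone.

How it is judged (in metres and radians):
On the way, in this order (a step that is already met when the one before it is completed fails the run):
1. the cover plate lies squarely on the pile, let go (horizontal distance between cover and pile2 below 0.006 m and angle between the x axis of cover and the x axis of pile2, either way round below 0.1 rad and z of cover in the frame of pile2 between 0.005 and 0.011 m and angle between cover's own z axis and vertical below 0.06 rad and contact force between the fingers and cover below 0.05 N and linear speed of cover below 0.02 m/s), for 0.2 s.
2. the shaft is held clear of the hub (height (world z) of shaft_foot above 0.045 m and contact force between the fingers and shaft above 0.5 N), for 0.2 s.
At the end, for the whole second after the job is handed in: The cover plate lies flat on the pile, centred within 6 mm and squared within 0.1 rad, untouched by the fingers; the shaft is held by the fingers alone, still, its foot end within 12 mm of the focus point, its axis within 0.16 rad of the line of sight, foot end towards the lens (all of step 1 and distance between shaft_foot and focus below 0.012 m and angle between the z axis of shaft and the z axis of camera, either way round below 0.16 rad and z of shaft_head in the frame of camera above 0.13 m and contact force between the fingers and shaft above 0.5 N and linear speed of shaft below 0.02 m/s and angular speed of shaft below 0.2 rad/s and height (world z) of shaft_foot above 0.15 m and contact force between shaft and housing below 0.05 N and contact force between shaft and stand below 0.05 N and contact force between shaft and camera below 0.05 N and contact force between shaft and cover below 0.05 N and contact force between shaft and pile2 below 0.05 N); the arm keeps its last pose, push and grip.
It fails at once if the cover plate is let go more than 15 mm above the pile (horizontal distance between cover and pile2 below 0.04 m and z of cover in the frame of pile2 above 0.023 m and contact force between the fingers and cover below 0.02 N).
It fails at once if the pile is knocked more than 15 mm away (distance of pile2 from where it was at the start of the episode above 0.015 m).
It fails at once if a bystander is pushed more than 30 mm (distance of any of end_cap, bearing, dust_cover, screwdriver, wrench, grease_jar, connector from where it was at the start of the episode above 0.03 m).
It also fails if it takes over 50 s, if anything falls off the work surface, if the arm or the gripper's body presses on something with over 40 N, if the wrist force passes 120 N, or if a joint passes its speed limit or range.

### The arm

A 6-joint arm with a two-finger parallel gripper is mounted at the origin on the work surface. World frame = base frame: x ahead of the robot, y to its left, z up, the work surface at z = 0. Lengths are in mm, angles in rad, forces in N, time in s.
With the tool pointing down it reaches from about 400 to 925 mm from the base axis. Payload 12.5 kg.
Tool frame: the origin (TCP) lies at the very end of the fingers, on their centre line; the grasp point (between the pads) lies 19 mm behind it; z points along the fingers, x is the direction in which the jaws open and shut, and the axes are right-handed (so a half turn about z gives the same grasp; the last joint's range is limited). The gripper opens to 95 mm and grips with 3 to 60 N. Pads are 20 mm wide; open, the fingers measure 119 mm over their backs; the gripper's body (75 mm by 180 mm) begins 59 mm behind the grasp point.
Start: joints at [-1.39, 0.491, 1.559, -0, 1.092, -0.106], TCP at [176.825, -599.483, 214.661] pointing down, gripper open.
Joint ranges: [-3.1, 3.1], [-0.84, 2.19], [0.05, 2.79], [-1.13, 4.28], [0.06, 2.93], [-2.69, 2.69]. Speed limits (rad/s): [2.22, 2.22, 2.79, 3.14, 3.14, 3.14].

### API

Orientations are given as [roll, pitch, yaw] about the fixed x, y, z axes, in that order (R = Rz(yaw) Ry(pitch) Rx(roll)).
In Python, from cell import state, viewer, ticket, look_for, regions_of gives the robot as it stands.
- The arm moves only by the shell command python3 -m inch 'ROWS'. ROWS is JSON, a list of rows, each a list of 7 numbers: the turn, a rotation vector about the world's x, y, z in degrees, then the shift along the world's x, y, z in mm, then the opening, from -1 (shut) to 1 (fully open). In form: [[rx, ry, rz, tx, ty, tz, hand], ...]. A call has 1 to 10 rows; each row shifts and turns the commanded pose from where the row before left it; what a row does not reach is not made up. A row lasts 1/10 s, in which the tool goes at most 50 mm and 8.59 degrees, less where a joint would pass 70% of its speed; a pose out of reach is approached as far as the arm can. A call with a gripper value outside its range is refused whole. The fingers move at their own pace and stop on an object; the grip force is fixed at half the most. Time passes only in rows, so rows that do not move let the fingers close. It gives the time, the measured TCP pose, the force and the opening at its end, in the units of the state.
- state(): the state, without advancing time (a new reading comes with each control period).
- viewer.read_camera(name): name is "side" or "top"; returns a dict with "color" (480x640x3 uint8, red, green, blue), "depth" (480x640 float32, mm along the optical axis (not along the pixel's ray), 0 where there is no reading), "fx", "fy", "cx", "cy" (pixels), "position" and "orientation" of the camera in the world. Camera axes: x right, y down, z forward; pixel columns grow to the right and rows downward; lengths in mm; the calibration is good to about 2 mm. A picture is of the moment at which its call begins.
- ticket.job_done(): hands the job in, once; it reports no verdict.
Trained networks look in the newest picture that a camera, given by its name, has taken for a name from the list of things; names that differ only in an ending like _2 or _b are one class to them, and where a whole thing is asked for, a point or a joint stands for the part that bears it (a point fixed in the world has none). Each returns a list of dicts, best first, with "score" (0 to 1); they miss things now and then, are a little off and sometimes report something else, mostly with a low value. They report only what shows in the picture. A call takes as long as a camera call. They do not tell look-alikes from the thing itself.
- look_for(name, camera): "box" ([left, top, right, bottom] as shares, 0 to 1, of the picture: columns of its width, rows of its height, round what is visible of it).
- regions_of(name, camera): "pixels" (480x640 bool, what is visible of it) and "box" ([left, top, right, bottom] as shares, 0 to 1, of the picture: columns of its width, rows of its height, round what is visible of it).
The state is a dict: "t": time; "joints": joint angles; "qvel": joint speeds; "tau": joint torques, N m; "eef_pos": TCP position; "tcp_rot": TCP orientation; "ft_force": force on the tool from outside, world axes, zero at the start; "moment": the same for the moment, N m; "opening": opening from 0.0 (shut) to 1.0 (fully open).
Only numpy, scipy, OpenCV 4.12 (cv2) and the standard library are available. Lean on these libraries where they do the work, as an engineer would, in place of code of your own. Each camera call takes 0.05 s, during which the arm holds its last target. There are 200 camera calls.

## Working session

There is one attempt and no reset: what is moved stays moved. The work goes in short steps, Python scripts to look and compute and a shell command to move; the robot and the scene stay as the last step left them, time stands still between calls to the robot, and variables do not carry over. Pictures are saved under pics/ and viewed, on a budget of 10 in all, crops included, one or two more only if the job needs it, and the job is handed in when it is done.

```bash
mkdir -p pics
cat > h.py <<'E'
import numpy as np, cv2
from scipy.spatial.transform import Rotation as R
from cell import state, viewer, ticket, look_for, regions_of
def cam(n):
    c=viewer.read_camera(n); return c
def rot(c):
    o=np.array(c["orientation"],float)
    return o if o.shape==(3,3) else R.from_euler('xyz',o).as_matrix()
def pts(c):
    v,u=np.mgrid[0:480,0:640]; d=c["depth"]
    P=np.stack([(u-c["cx"])/c["fx"]*d,(v-c["cy"])/c["fy"]*d,d],-1)
    W=P@rot(c).T+np.array(c["position"]); W[d<=0]=np.nan
    return W
def save(c,n): cv2.imwrite("pics/"+n,c["color"][:,:,::-1])
E
python3 - <<'E'
from h import *
for n in("top","side"):
    c=cam(n); print(n,c["position"],c["orientation"],c["fx"])
    save(c,n+"0.png"); W=pts(c)
    for k in "housing cover pile2 shaft stand camera end_cap bearing dust_cover screwdriver wrench grease_jar connector".split():
        for r in regions_of(k,n)[:3]:
            p=W[r["pixels"]]; p=p[~np.isnan(p[:,0])]
            print(k,round(r["score"],2),(np.array(r["box"])*[640,480,640,480]).astype(int),np.median(p,0).round() if len(p) else None,len(p))
print(state())
E
```

```text
top [ 343.81524323   14.19147071 1338.84323507] [-2.95949498 -0.01624052 -1.55866085] 578.7833100835162
housing 0.73 [275 250 334 311] [484.   7.  15.] 1419
cover 0.85 [285 249 325 302] [487.  14.  92.] 999
pile2 0.94 [201 216 238 265] [578. 211.  28.] 860
pile2 0.72 [124 219 167 265] [569. 382.   8.] 900
pile2 0.68 [215 153 256 192] [744. 180.   8.] 859
shaft 0.38 [144 285 157 305] [450. 363.  17.] 165
stand 0.6 [382 217 422 256] [ 582. -202.   15.] 1490
camera 0.64 [393 220 419 244] [ 588. -209.  102.] 504
end_cap 0.66 [385 217 421 257] [ 583. -203.   15.] 1533
end_cap 0.61 [219 309 240 331] [392. 183.   9.] 368
bearing 0.57 [380 311 399 331] [ 395. -182.   13.] 230
dust_cover 0.74 [297 146 337 196] [750. -12.   9.] 1490
screwdriver 0.75 [111 331 203 360] [348. 308.  22.] 607
wrench 0.88 [431 333 502 386] [ 316. -365.    7.] 768
wrench 0.17 [285 252 323 301] [488.  14.  92.] 980
grease_jar 0.82 [454 291 481 311] [ 443. -353.   53.] 507
connector 0.52 [143 283 155 308] [448. 363.  17.] 174
connector 0.34 [429 336 504 383] [ 319. -360.    7.] 706
side [ 230.64975864 -550.57340705  84
[... 1032 characters left out ...]
onnector 0.76 [194 184 220 199] [448. 361.  12.] 188
{'t': 1.4, 'joints': array([-1.38962386e+00,  4.90864718e-01,  1.55889322e+00,  1.19892256e-05,
        1.09172409e+00, -1.05615025e-01]), 'qvel': array([-0.00051731,  0.00093733, -0.00109902, -0.00142169, -0.00013381,
       -0.0007311 ]), 'tau': array([ 4.09515036e-03, -6.12444878e+01, -2.58425564e+01,  6.95045781e-02,
        4.45171050e-02, -3.00365446e-05]), 'eef_pos': array([ 176.81335083, -599.48268507,  214.68521116]), 'tcp_rot': array([ 3.14159157e+00, -1.11132270e-04, -1.28401436e+00]), 'ft_force': array([0.63094626, 0.23942544, 0.47406002]), 'moment': array([ 0.01270404,  0.00045133, -0.03734693]), 'opening': 0.9992779740879841}
```

Run:
```python
from h import *
a=cv2.imread("pics/top0.png")[130:400,100:500]
cv2.imwrite("pics/topc.png",cv2.resize(a,None,fx=2,fy=2,interpolation=cv2.INTER_CUBIC))
for n in("top","side"):
    c=cam(n);W=pts(c)
    for k,z0,z1,cx,cy in(("cover",86,98,487,14),("pile2",23,34,578,211)):
        m=(abs(W[...,0]-cx)<80)&(abs(W[...,1]-cy)<80)&(W[...,2]>z0)&(W[...,2]<z1)
        l,lab,st,_=cv2.connectedComponentsWithStats(m.astype(np.uint8))
        i=1+st[1:,4].argmax(); p=W[lab==i]
        print(n,k,len(p),np.median(p,0).round(1),cv2.minAreaRect(p[:,:2].astype(np.float32)))
        # colours
        print(c["color"][lab==i].mean(0).round())
    m=(abs(W[...,0]-580)<70)&(abs(W[...,1]+210)<70)&(W[...,2]>8)
    q=W[m]
    for z0,z1 in((8,15),(72,84),(84,100),(100,115)):
        p=q[(q[:,2]>z0)&(q[:,2]<z1)]
        if len(p)>5: print("stand",z0,len(p),p.mean(0).round(1),cv2.minAreaRect(p[:,:2].astype(np.float32)))
```

```text
top cover 1004 [487.6  14.1  92.2] ((488.56756591796875, 14.635513305664062), (104.45462036132812, 45.95647430419922), 26.18822479248047)
[232. 229. 228.]
top pile2 864 [577.6 211.9  28.1] ((578.127197265625, 212.09783935546875), (105.21710968017578, 46.107566833496094), 29.53131866455078)
[229. 225. 224.]
stand 8 609 [ 578.9 -205.1   11.8] ((592.1315307617188, -205.2677001953125), (92.06074523925781, 118.99445343017578), 1.8371137380599976)
stand 72 135 [ 608.5 -208.3   78.6] ((598.4807739257812, -212.68080139160156), (57.75430679321289, 56.37039566040039), 89.30357360839844)
stand 84 133 [ 597.6 -209.    92.6] ((589.9757690429688, -208.99783325195312), (54.0678596496582, 59.01254653930664), 81.2947998046875)
stand 100 218 [ 576.6 -211.7  108.5] ((578.4228515625, -213.17935180664062), (39.930992126464844, 38.6108512878418), 30.962162017822266)
side cover 943 [484.8  10.9  90.3] ((487.5755615234375, 13.129802703857422), (106.68016052246094, 48.059837341308594), 26.818405151367188)
[199. 198. 199.]
side pile2 575 [574.9 208.2  26. ] ((576.5187377929688, 209.89349365234375), (105.57811737060547, 47.05537033081055), 29.78561782836914)
[201. 199. 201.]
stand 8 1184 [ 577.  -221.9   10.5] ((590.2697143554688, -215.09609985351562), (90.05343627929688, 90.94608306884766), 89.17321014404297)
stand 72 197 [ 598.3 -228.6   77.6] ((596.4161987304688, -215.408447265625), (58.35063171386719, 58.991294860839844), 0.3601163625717163)
stand 84 160 [ 584.1 -225.6   92.3] ((584.060546875, -218.29608154296875), (50.608192443847656, 41.44356918334961), 10.901654243469238)
stand 100 326 [ 574.7 -217.1  107.8] ((576.8565063476562, -215.52992248535156), (38.747291564941406, 40.56306838989258), 38.65641784667969)
```

View pics/topc.png

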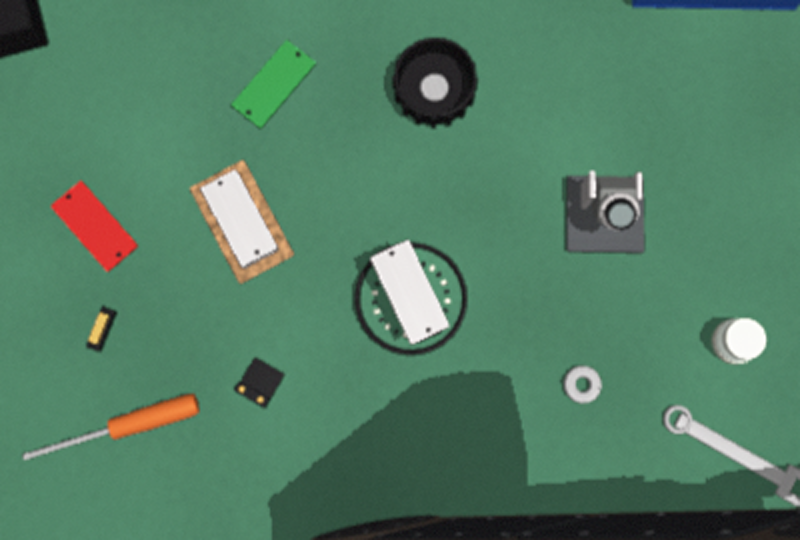

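View pics/side0.png

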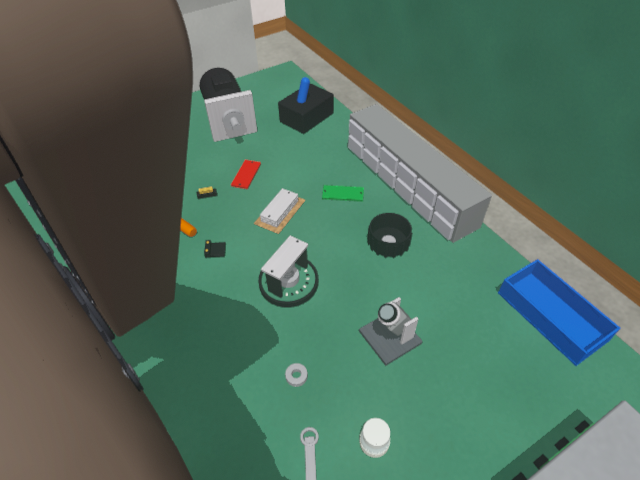

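```bash
python3 -m inch '[[0,0,1,22,43,0,1],[0,0,1,22,43,0,1],[0,0,1,22,43,0,1],[0,0,1,22,43,0,1],[0,0,1,22,43,0,1],[0,0,1,22,43,0,1],[0,0,1,22,43,0,1],[0,0,1,22,43,0,1],[0,0,1,22,43,0,1],[0,0,1,22,43,0,1]]'
```

```text
t: 2.5
eef_pos: [397.4, -167.7, 215.0]
tcp_rot: [-3.141, -0.001, -1.109]
ft_force: [1.1, -1.2, -1.0]
opening: 0.998
```

```bash
python3 -m inch '[[0,0,0,22,45,0,1],[0,0,0,22,45,0,1],[0,0,0,22,45,-10,1],[0,0,0,16,30,-30,1],[0,0,0,8,16,-30,1],[0,0,0,0.5,0.5,0,1],[0,0,0,0,0,0,1],[0,0,0,0,0,0,1]]'
python3 - <<'E'
from h import *
for n in("top","side"):
    c=cam(n); save(c,n+"1.png")
a=cv2.imread("pics/top1.png")[200:340,240:380]; b=cv2.imread("pics/side1.png")[180:320,220:360]
cv2.imwrite("pics/m1.png",cv2.resize(np.hstack([a,b]),None,fx=2.8,fy=2.8))
print(state()["eef_pos"])
E
```

```text
t: 3.3
eef_pos: [487.0, 10.1, 146.0]
tcp_rot: [-3.14, -0.001, -1.11]
ft_force: [-0.8, -1.8, -0.3]
opening: 0.998
[487.08424449   9.98271775 146.11417254]
```

View pics/m1.png

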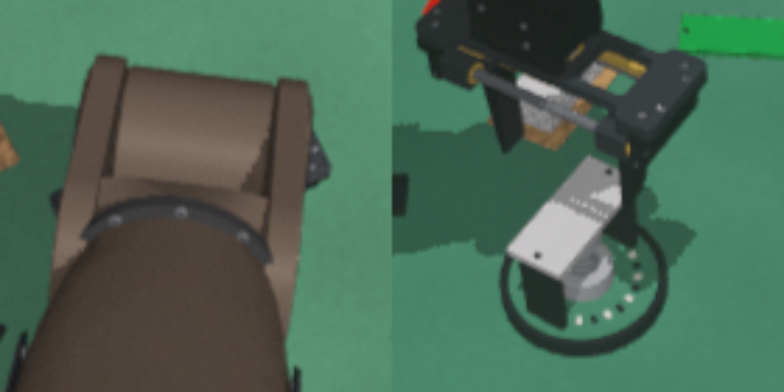

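Left (top view): the arm hides the plate. Right (side view): the fingers straddle the plate about mid-length, near finger at about (630,200). I'll correct by (+1,+4), descend and close.

```bash
python3 -m inch '[[0,0,0,1,4,-16,1],[0,0,0,0,0,-20,1],[0,0,0,0,0,-20,1],[0,0,0,0,0,-15,1],[0,0,0,0,0,0,1],[0,0,0,0,0,0,0],[0,0,0,0,0,0,-0.4],[0,0,0,0,0,0,-1],[0,0,0,0,0,0,-1],[0,0,0,0,0,0,-1]]'
```

```text
t: 4.4
eef_pos: [487.9, 14.9, 74.2]
tcp_rot: [-3.141, -0.0, -1.109]
ft_force: [-0.2, 0.2, -0.4]
opening: 0.638
```

```bash
python3 -m inch '[[0,0,0,0,0,0,-1],[0,0,0,0,0,0,-1],[0,0,0,0,0,0,-1],[0,0,0,0,0,0,-1]]'; python3 -m inch '[[0,0,0,0,0,6,-1],[0,0,0,0,0,12,-1],[0,0,0,0,0,12,-1],[0,0,0,0,0,0,-1]]'
```

```text
t: 4.8
eef_pos: [487.8, 15.0, 73.9]
tcp_rot: [3.142, -0.0, -1.109]
ft_force: [-1.5, 0.3, 2.8]
opening: 0.486
t: 5.2
eef_pos: [488.4, 14.9, 105.2]
tcp_rot: [-3.14, -0.001, -1.109]
ft_force: [0.1, -0.3, -0.7]
opening: 0.484
```

```bash
python3 -m inch '[[0,0,0,8,18,0,-1],[0,0,0.6,16,36,0,-1],[0,0,0.8,17,37,0,-1],[0,0,0.8,17,37,0,-1],[0,0,0.6,16,36,-10,-1],[0,0,0.4,10,22,-20,-1],[0,0,0,5,11,-15,-1],[0,0,0,0,0,0,-1],[0,0,0,0,0,0,-1],[0,0,0,0,0,0,-1]]'
python3 - <<'E'
from h import *
print(state()["eef_pos"],state()["opening"])
for n in("side","top"):
    c=cam(n); save(c,n+"2.png"); W=pts(c)
    m=(abs(W[...,0]-578)<80)&(abs(W[...,1]-211)<80)&(W[...,2]>56)&(W[...,2]<78)&(c["color"].min(-1)>130)
    l,lab,st,_=cv2.connectedComponentsWithStats(m.astype(np.uint8))
    for i in range(1,l):
        if st[i,4]>60: p=W[lab==i]; print(n,len(p),np.median(p,0).round(1),cv2.minAreaRect(p[:,:2].astype(np.float32)))
a=cv2.imread("pics/top2.png")[180:290,150:290]; b=cv2.imread("pics/side2.png")[130:240,220:360]
cv2.imwrite("pics/m2.png",cv2.resize(np.hstack([a,b]),None,fx=2.8,fy=2.8))
E
```

```text
t: 6.2
eef_pos: [576.8, 211.2, 59.6]
tcp_rot: [-3.141, -0.0, -1.054]
ft_force: [-0.6, 0.5, 0.2]
opening: 0.48
[576.81968875 211.1897194   59.56663773] 0.4795303358439435
side 333 [554.3 196.   75.4] ((563.3404541015625, 199.48989868164062), (76.08804321289062, 46.77424621582031), 30.052066802978516)
```

View pics/m2.png

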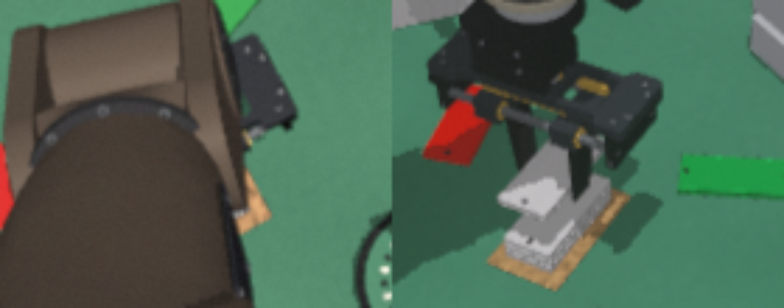

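The side view shows the cover hovering squarely over the pile, with its near end at about (530,205) in the crop. It reads 1–2 mm short in y, so I'll correct that, go lower and check once more.

```bash
python3 -m inch '[[0,0,0,0.5,1.8,-15,-1],[0,0,0,0,0,-13,-1],[0,0,0,0,0,-6,-1],[0,0,0,0,0,0,-1],[0,0,0,0,0,0,-1]]'
python3 - <<'E'
from h import *
print(state()["eef_pos"])
c=cam("side"); W=pts(c)
m=(abs(W[...,0]-578)<80)&(abs(W[...,1]-211)<80)&(W[...,2]>33)&(W[...,2]<60)&(c["color"].min(-1)>130)
l,lab,st,_=cv2.connectedComponentsWithStats(m.astype(np.uint8))
for i in range(1,l):
    if st[i,4]>40:
        p=W[lab==i]; print(len(p),np.median(p,0).round(1),cv2.minAreaRect(p[:,:2].astype(np.float32)))
        a=np.radians(29.7); q=(p[:,:2]-[576.5,209.9])@np.array([[np.cos(a),-np.sin(a)],[np.sin(a),np.cos(a)]])
        print(np.percentile(q,[0,2,98,100],axis=0).round(1))
E
```

```text
t: 6.8
eef_pos: [576.9, 213.6, 24.0]
tcp_rot: [3.14, 0.0, -1.054]
ft_force: [-0.3, -0.9, -3.4]
opening: 0.481
[576.88424858 213.55609261  23.9920306 ]
348 [554.9 199.1  39.9] ((561.8463134765625, 202.55462646484375), (72.8195571899414, 47.55825424194336), 27.8698787689209)
[[-52.9 -22.3]
 [-51.9 -21.5]
 [ 16.3  21.7]
 [ 20.4  25.4]]
```

```bash
python3 -m inch '[[0,0,0,0,0,-3,-1],[0,0,0,0,0,-3,-1],[0,0,0,0,0,-0.5,-1],[0,0,0,0,0,0,-1]]'; python3 -m inch '[[0,0,0,0,0,0,0.2],[0,0,0,0,0,0,0.4],[0,0,0,0,0,0,0.7],[0,0,0,0,0,0,1],[0,0,0,0,0,0,1],[0,0,0,0,0,0,1],[0,0,0,0,0,0,1],[0,0,0,0,0,0,1]]'
```

```text
t: 7.25
eef_pos: [578.1, 214.1, 20.1]
tcp_rot: [-3.139, -0.001, -1.054]
ft_force: [-3.3, 0.4, 15.7]
opening: 0.484
t: 8.05
eef_pos: [577.3, 213.7, 18.3]
tcp_rot: [3.142, -0.0, -1.054]
ft_force: [0.0, 0.1, -0.1]
opening: 0.996
```

```bash
python3 -m inch '[[0,0,0,0,0,10,1],[0,0,0,0,0,25,1],[0,0,0,0,0,40,1],[0,0,0,0,0,40,1],[0,0,0,-15,-12,30,1],[0,0,0,-35,-25,20,1],[0,0,0,-35,-25,0,1],[0,0,0,-35,-25,0,1],[0,0,0,0,0,0,1],[0,0,0,0,0,0,1]]'
python3 - <<'E'
from h import *
print(state()["eef_pos"])
for n in("top","side"):
    c=cam(n); save(c,n+"3.png"); W=pts(c)
    def fit(k,x,y,r,z0,z1):
        m=(abs(W[...,0]-x)<r)&(abs(W[...,1]-y)<r)&(W[...,2]>z0)&(W[...,2]<z1)
        l,lab,st,_=cv2.connectedComponentsWithStats(m.astype(np.uint8))
        if l<2: return
        p=W[lab==1+st[1:,4].argmax()]; e=cv2.minAreaRect(p[:,:2].astype(np.float32))
        print(n,k,len(p),np.median(p,0).round(1),np.round(e[0],1),np.round(e[1],1),round(e[2],1))
    fit("cover",578,211,75,32,40); fit("pile",578,211,75,22,31)
    fit("shaft",488,14,30,72,82); fit("brk",488,14,80,80,88)
    fit("base",592,-213,56,7,15); fit("lens",572,-213,30,98,116)
    fit("hub",488,14,30,30,38)
a=cv2.imread("pics/top3.png")[200:320,190:340]; b=cv2.imread("pics/side3.png")[170:310,240:415]
cv2.imwrite("pics/m3.png",np.hstack([cv2.resize(a,(390,312)),cv2.resize(b,(390,312))]))
E
```

```text
t: 9.05
eef_pos: [457.5, 126.5, 184.5]
tcp_rot: [-3.14, -0.001, -1.054]
ft_force: [0.5, -1.0, 0.7]
opening: 0.998
[457.45959511 126.47412473 184.53364307]
top cover 437 [598.5 222.2  36.2] [594.9 221.6] [67.6 45.8] 29.9
top pile 2 [610.6 246.5  30.8] [610.6 246.5] [3.2 0. ] 138.0
top shaft 137 [489.2  11.6  78.2] [489.4  12.5] [31.3 32.9] 2.0
top brk 55 [447.7  -6.5  84.4] [447.5  -5.7] [ 8.1 32.8] 24.5
top base 656 [ 570.7 -196.5   11.6] [ 591.7 -213.6] [91.8 90.6] 89.3
top lens 241 [ 575.4 -211.8  109.3] [ 578.2 -212.6] [39.8 38.8] 45.4
top hub 124 [478.7  16.6  33.9] [489.   13.5] [43.7 45.4] 0.8
side cover 525 [574.2 208.9  34.2] [577.4 210.4] [106.2  47.8] 29.3
side pile 100 [566.2 189.7  26.3] [579.7 190.3] [110.8  43.8] 6.2
side shaft 163 [487.1   9.6  75.7] [487.4  10.9] [32.7 34. ] 28.7
side brk 56 [446.2  -7.4  82.1] [446.3  -7.4] [10.2 33.5] 24.1
side base 1257 [ 575.  -225.8   10.3] [ 590.3 -214.7] [91.1 90.4] 89.5
side lens 355 [ 574.2 -217.8  107.8] [ 575.6 -216.1] [37.6 39.7] 14.9
side hub 161 [484.    1.6  32.2] [486.9   7.8] [37.5 45.2] 65.3
```

View pics/m3.png

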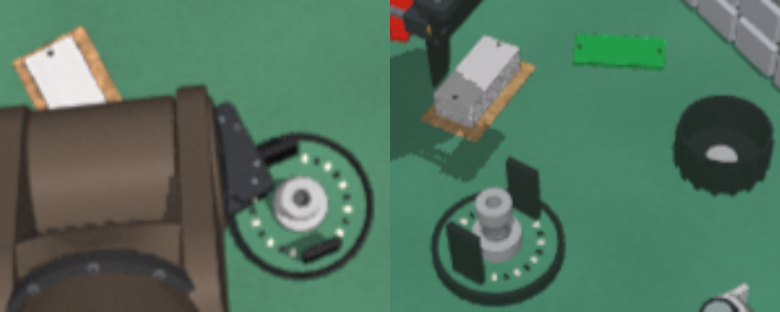

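Cover lies square on the pile (side: within about 1 mm and 0.5°). The shaft stands in the hub, at (300,203) in the left half and (494,205) in the right. Going to the shaft.

```bash
python3 -m inch '[[0,0,-1,8,-28,-5,1],[0,0,-1,10,-38,-15,1],[0,0,-1.2,8,-30,-20,1],[0,0,0,5,-18,-20,1],[0,0,0,0,0,-20,1],[0,0,0,0,0,0,1],[0,0,0,0,0,0,1]]'
```

```text
t: 9.85
eef_pos: [488.8, 13.1, 103.4]
tcp_rot: [3.141, 0.0, -1.109]
ft_force: [0.9, -0.3, 0.1]
opening: 1.002
```

```bash
python3 -m inch '[[0,0,0,-0.3,-0.6,-20,1],[0,0,0,0,0,-20,1],[0,0,0,0,0,-12,1],[0,0,0,0,0,0,0.3],[0,0,0,0,0,0,-0.3],[0,0,0,0,0,0,-1],[0,0,0,0,0,0,-1],[0,0,0,0,0,0,-1],[0,0,0,0,0,0,-1],[0,0,0,0,0,0,-1]]';python3 -m inch '[[0,0,0,0,0,0,-1],[0,0,0,0,0,0,-1],[0,0,0,0,0,0,-1],[0,0,0,0,0,0,-1]]'
```

```text
t: 10.85
eef_pos: [488.0, 12.1, 51.5]
tcp_rot: [-3.141, -0.0, -1.11]
ft_force: [-0.6, -0.4, 0.0]
opening: 0.469
t: 11.25
eef_pos: [488.0, 12.1, 51.4]
tcp_rot: [3.142, -0.0, -1.109]
ft_force: [-1.2, -0.4, -0.0]
opening: 0.354
```

```bash
python3 -m inch '[[0,0,0,0,0,5,-1],[0,0,0,0,0,10,-1],[0,0,0,0,0,20,-1],[0,0,0,0,0,30,-1],[0,0,0,0,0,40,-1],[0,0,0,0,0,40,-1],[0,0,0,0,0,30,-1],[0,0,0,0,0,20,-1],[0,0,0,0,0,0,-1],[0,0,0,0,0,0,-1]]'
```

```text
t: 12.25
eef_pos: [487.6, 12.1, 246.4]
tcp_rot: [-3.141, -0.0, -1.109]
ft_force: [1.0, 0.0, -1.5]
opening: 0.35
```

```bash
python3 -m inch '[[0,0,0,0,-15,0,-1],[0,-3,0,0,-30,0,-1],[0,-4,0,-3,-36,0,-1],[0,-5,0,-3,-40,0,-1],[0,-5,0,0,-40,0,-1],[0,-5,0,0,-35,0,-1],[0,-5,0,0,-20,0,-1],[0,-3,0,0,-10,0,-1],[0,0,0,0,0,0,-1],[0,0,0,0,0,0,-1]]'
python3 -c "
from h import *
s=state();print(s['eef_pos'],R.from_euler('xyz',s['tcp_rot']).as_matrix()[:,2],s['joints'])"
```

```text
t: 13.25
eef_pos: [481.5, -213.7, 245.4]
tcp_rot: [-2.667, -0.222, -1.165]
ft_force: [0.3, 0.5, -0.8]
opening: 0.356
[ 481.45684536 -213.72260399  245.37123583] [ 4.97427264e-01  7.25488624e-04 -8.67505384e-01] [-0.71609403  0.18720423  2.06387897  0.64070651  0.57898458 -0.09372928]
```

```bash
python3 -m inch '[[0,0,0,6,0,-5,-1],[0,0,0,9,-0.5,-8,-1],[0,0,0,7,0,-5.5,-1],[0,0,0,0,0,0,-1],[0,0,0,0,0,0,-1],[0,0,0,0,0,0,-1]]'
python3 - <<'E'
from h import *
s=state();print(s['eef_pos'],R.from_euler('xyz',s['tcp_rot']).as_matrix()[:,2])
C=[]
for n in("top","side"):
    c=cam(n); save(c,n+"4.png")
    Rm=rot(c); foc=np.array([521,-214.2,196.6]); cam0=np.array([571,-214.2,110]); L=[]
    for q in (foc,cam0):
        v=Rm.T@(q-c["position"]); L.append((v[0]/v[2]*c["fx"]+c["cx"],v[1]/v[2]*c["fy"]+c["cy"]))
    im=c["color"][:,:,::-1].copy(); x,y=map(int,L[0]); x0,y0=x-50,y-50
    z=cv2.resize(im[y0:y0+100,x0:x0+100],(390,390),interpolation=cv2.INTER_CUBIC)
    for u,col in zip(L,((0,0,255),(255,0,0))): cv2.drawMarker(z,(int((u[0]-x0)*3.9),int((u[1]-y0)*3.9)),col,0,10,1)
    C.append(z)
    for k in("shaft","cover"):
        for r in regions_of(k,n)[:2]:
            p=pts(c)[r["pixels"]]; print(n,k,round(r["score"],2),np.nanmedian(p,0).round(),r["pixels"].sum())
cv2.imwrite("pics/m4.png",np.hstack(C))
E
```

```text
t: 13.85
eef_pos: [504.0, -214.2, 227.9]
tcp_rot: [-2.665, -0.224, -1.164]
ft_force: [-0.4, -0.3, -1.5]
opening: 0.348
[ 503.97859623 -214.21833047  227.89875687] [ 4.99923659e-01  1.17719287e-04 -8.66069467e-01]
top shaft 0.79 [ 504. -211.  247.] 275
top cover 0.7 [578. 212.  36.] 884
```

View pics/m4.png

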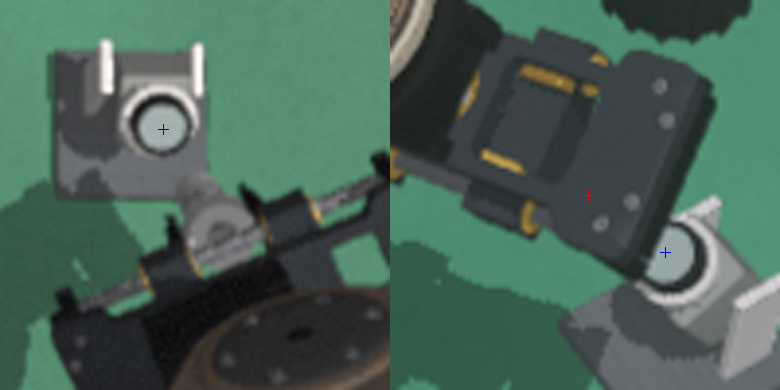

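Run:
```python
from h import *
c=cam("top"); r=regions_of("shaft","top")[0]["pixels"]; W=pts(c)
d=W-[571,-214.2,110]; s=d@np.array([-.5,0,.866]); y=d[...,1]; w=d@np.array([.866,0,.5])
g=r&~np.isnan(s)
for a in range(80,176,8):
    m=g&(s>=a)&(s<a+8)
    if m.sum(): print(a,m.sum(),"y",np.percentile(y[m],[2,50,98]).round(1),"w",np.percentile(w[m],[2,98]).round(1))
m=(abs(W[...,0]-578)<75)&(abs(W[...,1]-211)<75)&(W[...,2]>32)&(W[...,2]<40)
print(cv2.minAreaRect(W[m][:,:2].astype(np.float32)), np.median(W[m][:,2]))
print(state()["t"],state()["qvel"].round(4))
```

```text
96 10 y [-7.7  0.6 10.9] w [ 3.1 14. ]
104 13 y [-4.6  4.8 10.3] w [ 6.3 14.8]
112 20 y [-4.8  7.2 11. ] w [-2.1 13.6]
120 20 y [-7.6  4.1 10.9] w [ 3.4 14.7]
128 17 y [-7.3 -0.6  9.9] w [-4.8 14.5]
136 11 y [-9.2 -2.7  0.6] w [-6.3  1.3]
144 27 y [-8.4  0.4 15.3] w [-5.2 19.6]
152 53 y [-13.1   2.7  16.1] w [-9.  19.7]
160 103 y [-13.5   1.4  15.4] w [-12.7  19.7]
((578.9525146484375, 212.51025390625), (104.96018981933594, 45.948760986328125), 29.56419563293457) 35.98638201220774
14.25 [ 0.      0.0021  0.0014 -0.0006  0.0007 -0.0001]
```

```bash
python3 -m inch '[[0,0,0,0,0,0,-1],[0,0,0,0,0,0,-1],[0,0,0,0,0,0,-1]]'; python3 -c "
from cell import ticket; print(ticket.job_done())"
```

```text
t: 14.55
eef_pos: [504.0, -214.4, 227.9]
tcp_rot: [-2.664, -0.225, -1.164]
ft_force: [-1.2, 0.0, -1.7]
opening: 0.351
the job is handed in; nothing more can be done
None
```

I laid the cover plate on the pile, pulled the shaft out of the hub by its head, and handed the job in at t = 14.6 s. The arm is holding the shaft in front of the inspection camera. The hand-in gives no verdict.

- **Cover plate:** my last check, in the top view, put it about 1 mm from where the pile's top plate was measured at the start. It was squared to within 0.1°, and its top face was at 36 mm as expected.
- **Shaft:** the top view put the foot end about 100 mm from the lens glass, roughly 1.5 to 3 mm off the line of sight. The tool axis is 30° from vertical, in line with the camera. The gripper reads 33 mm open on the 34 mm head, and the arm was steady.
- **Where the checks were weak:** the side camera's view of the shaft was blocked by the gripper, so the shaft position rests on the top view alone. The side and top cameras differed by about 2 mm throughout, well inside the tolerances.
- **Other items on the bench:** I stayed clear of them, but did not measure them again at the end.

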